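Unlatch and slide off a terminal cover beside a syringe pump

ROBOT

A 6-joint arm with a two-finger parallel gripper is mounted at the origin on the work surface. World frame = base frame: x ahead of the robot, y to its left, z up, the work surface at z = 0. Lengths are in m, angles in rad, forces in N, time in s.
With the tool pointing down it reaches from about 0.35 to 0.725 m from the base axis. Payload 6 kg.
Tool frame: the origin (TCP) lies between the finger pads; the fingertips stand 19 mm ahead of it and the grasp point (between the pads) is the TCP (ctrl.tcp_to_tips is the distance from the TCP to the fingertips, in m); z points along the fingers, x is the direction in which the jaws open and shut, and the axes are right-handed (so a half turn about z gives the same grasp; the last joint's range is limited). The gripper opens to 85 mm and grips with 20 to 120 N. Pads are 22 mm wide; open, the fingers measure 114 mm over their backs; the gripper's body (76 mm by 85 mm) begins 54 mm behind the grasp point. The pads swing forward as they close: fully open they stand 13 mm farther back than shut.
Start: joints at [-0.891, 0.04, 0.085, 0, -1.615, -0.334], TCP at [0.203, -0.564, 0.25] pointing down, gripper open.
Joint ranges: [-2.56, 2.56], [-1.29, 2.01], [-1.08, 1.49], [-3.29, 1.98], [-2.81, -0.18], [-2.99, 2.99]. Speed limits (rad/s): [2.57, 2.57, 3.01, 3.14, 3.14, 3.14].

INTERFACE

Orientations are given as a 3x3 rotation matrix whose columns are the frame's x, y, z axes.
In Python, from station import ctrl, inverse_kinematics, monitor, camera, hand_in gives the robot as it stands. The module is installed in compiled form; this text tells all that it offers. Calls block until the motion is done:
- ctrl.move_pose(position, orientation): joint-space move of the TCP to a pose.
- ctrl.line_to(position, velocity=0.15, ori=None, threshold=None): straight line of the TCP; ori=None keeps the orientation; velocity is the mean speed in m/s. With threshold (N) it stops when the force on the tool has changed by that much, and returns True; else False.
- ctrl.movej(angles): joint-space move.
- ctrl.command_gripper(opening): finger opening in m; the grip force is fixed at half the most; returns when the fingers have stopped.
- ctrl.wait(seconds).
- inverse_kinematics(position, orientation): joint angles nearest the present ones, or None.
- monitor.observe(): the state.
- camera(name): name is "scene" or "top" or "wrist"; returns a dict with "image" (400x640x3 uint8, red, green, blue), "range_z" (400x640 float32, m along the optical axis (not along the pixel's ray), 0 where there is no reading), "fx", "fy", "cx", "cy" (pixels), "eye" and "attitude" of the camera in the world. Camera axes: x right, y down, z forward; pixel columns grow to the right and rows downward; lengths in m; the calibration is good to about 2 mm. The wrist camera is an equidistant fisheye: a pixel r from the principal point sees the ray r / f radians off the axis. A picture is of the moment at which its call begins.
A pose or a line that the arm cannot do raises ctrl.PlanningError and nothing moves.
- hand_in(): hands the job in, once; it reports no verdict.
The state is a dict: "clock": time; "joint_pos": joint angles; "joint_vel": joint speeds; "joint_efforts": joint torques, N m; "ee_pos": TCP position; "eef_rot": TCP orientation; "ft_force": force on the tool from outside, world axes, zero at the start; "moment": the same for the moment, N m; "opening": finger opening in m.
Only numpy, scipy, OpenCV 4.12 (cv2) and the standard library are available. Lean on these libraries where they do the work, as an engineer would, in place of code of your own. Each camera call takes 0.05 s, during which the arm holds its last target.

TASK

Open the terminal box that has the orange tab: with a fingertip press the orange snap tab all the way in until its white cover pops forward, then push the cover along its rails, off the terminal bay and onto the parking ledge, until the whole bay is uncovered. Only press and push: the cover must stay down flat in its rails, never lifted or tipped. Leave the box with the blue tab and all the loose things on the bench alone.

Things in the scene. Friction and masses are not known exactly. Their poses are not given: they have to be found in the camera images.
- box_orange: Low grey box with orange tab, fixed, 243 x 100. Origin on the table under the line between bay and ledge; +x is the way its cover slides off, z up. Spans x -145..98, y -50..50. Sunken terminal bay x -75..0, parking ledge x 0..90, both with cover track at z 30. Guide rails 6 high at |y| 40..48, x -75..98; end stop at x 90, top z 42. Rear block x -145..-75, top z 46. All mm
- cover_orange: White cover with orange stripe, loose shell 70 (x) x 76 (y) x 44 (z) mm, about 120 g, 2 mm play to each rail. Origin: centre of its underside; axes as its box. Latched at box x -35, z 30 mm, over the bay: rear face at box x -70, top at z 74. Once popped it slides with about 1 N.
- cover_orange_rear (a point): Middle of the cover's rear face, 60 mm above the table: push here in box +x. The face stands free above the rear block from z 46 to 74 mm; 42 mm of free space lies between it (latched) and the tab pad. Moves with the cover (box x -70 mm latched, -56 popped).
- tab_orange_top (a point): Centre of the top face of the orange tab, a pad 28 (x) x 36 (y) mm on the rear block at box x -126 mm, 58 mm above the table when out; moves with the tab. More than 7 mm in, it frees the cover and a spring plunger pops the cover 14 mm in +x: hold the tab in for 0.3 s. After that the tab no longer catches.
- tab_orange (a joint): Travel of the orange snap tab in m: 0 = out, 0.009 = fully in (straight down; top then 49 mm above the table). Spring 3 N at first, 5 to 8 N fully in; it comes back out by itself.
- box_blue: Second box, same shape, frame and mechanism as box_orange but with a blue tab; to be left alone.
- cover_blue: White cover with blue stripe, loose shell 70 (x) x 76 (y) x 44 (z) mm, about 120 g, 2 mm play to each rail. Origin: centre of its underside; axes as its box. Latched at box x -35, z 30 mm, over the bay: rear face at box x -70, top at z 74. To be left latched.
- tab_blue (a joint): Travel of the blue snap tab in m: 0 = out, 0.009 = fully in (straight down; top then 49 mm above the table). Spring 3 N at first, 5 to 8 N fully in; it comes back out by itself. To be left alone.
- jar: Bystander: terracotta-coloured jar with white cap, 48 dia x 70 high (mm), origin at the centre of its underside.
- thumbscrew: Bystander: small steel thumbscrew, 26 dia x 34 high, standing on its head (mm), origin at the centre of its underside.
- barrel: Bystander: steel syringe barrel, tube 33 dia x 90 high, standing (mm), origin at the centre of its underside.
- beaker: Bystander: clear plastic beaker, 64 dia x 85 high (mm), origin at the centre of its underside.
- screwdriver: Bystander: screwdriver with red handle, 160 long, lying (mm), origin under its middle, handle to its -x.
- coil: Bystander: terracotta test ring, 60 dia x 24 high (mm), origin at the centre of its underside.

How it is judged:
On the way, in this order (a step that is already met when the one before it is completed fails the run):
1. the orange tab is pressed in by more than 7 mm (value of joint tab_orange above 0.007 m), for 0.05 s.
2. the orange-striped cover has been pushed clear of the terminal bay (x of cover_orange in the frame of box_orange above 0.03 m), for 0.1 s.
At the end, for the whole second after the job is handed in: The orange-striped cover rests flat on the parking ledge in its rails, origin 30 to 58 mm past the box origin along box x (bay uncovered); orange tab back out (under 2 mm); blue tab out, its cover within 5 mm, each bystander within 20 mm of its start (x of cover_orange in the frame of box_orange between 0.03 and 0.058 m and z of cover_orange in the frame of box_orange between 0.026 and 0.034 m and y of cover_orange in the frame of box_orange between -0.006 and 0.006 m and angle between cover_orange's own z axis and vertical below 0.08 rad and linear speed of cover_orange below 0.01 m/s and value of joint each of tab_orange, tab_blue below 0.002 m and distance of cover_blue from where it was at the start of the episode below 0.005 m and distance of each of jar, thumbscrew, barrel, beaker, screwdriver, coil from where it was at the start of the episode below 0.02 m); the robot touches nothing.
It fails at once if the orange-striped cover is lifted more than 8 mm out of its rails (z of cover_orange in the frame of box_orange above 0.038 m).
It fails at once if the orange-striped cover is tipped by more than about 10 degrees (angle between cover_orange's own z axis and vertical above 0.18 rad).
It fails at once if the blue tab is pressed in by more than 3 mm (value of joint tab_blue above 0.003 m).
It fails at once if the blue-striped cover is moved by more than 6 mm (distance of cover_blue from where it was at the start of the episode above 0.006 m).
It fails at once if a loose bystander is moved by more than 25 mm (distance of any of jar, thumbscrew, barrel, beaker, screwdriver, coil from where it was at the start of the episode above 0.025 m).
It also fails if it takes over 32 s, if anything falls off the work surface, if the arm or the gripper's body presses on something with over 40 N, if the wrist force passes 120 N, or if a joint passes its speed limit or range.

## Working session

There is one attempt and no reset: what is moved stays moved. The work goes in short steps, each a Python script; the robot and the scene stay as the last script left them, time stands still between calls to the robot, and variables do not carry over. Pictures are saved under pics/ and viewed, and the job is handed in when it is done.

```bash
mkdir -p pics; ls; python3 - <<'E'
from station import ctrl, monitor, camera
import cv2,numpy as np,pickle
for n in("scene","top","wrist"):
    c=camera(n); cv2.imwrite(f"pics/{n}0.png",c["image"][:,:,::-1]); pickle.dump(c,open(f"{n}0.pkl","wb"))
    print(n,c["fx"],c["cx"],c["cy"],c["eye"],np.round(c["attitude"],3).tolist())
print(monitor.observe(), ctrl.tcp_to_tips)
E
```

```text
pics
scene 373.24457252184004 321.4358296684045 197.64346528491933 [1.27124594 0.20909919 0.51757157] [[-0.292, 0.512, -0.808], [0.956, 0.163, -0.243], [0.008, -0.843, -0.537]]
top 414.39686514752185 325.3523498357816 208.99152057909998 [0.44547623 0.00673419 1.27331249] [[0.028, -0.991, 0.132], [-1.0, -0.028, 0.003], [0.001, -0.132, -0.991]]
wrist 309.70691628693146 324.6865653037686 206.30860061916377 [ 0.13939045 -0.58774694  0.37438673] [[-0.338, 0.907, 0.25], [0.941, 0.325, 0.093], [0.003, 0.267, -0.964]]
{'clock': 0.15, 'joint_pos': array([-8.91322833e-01,  4.06696979e-02,  8.40535641e-02, -3.27983706e-04,
       -1.61550256e+00, -3.33706561e-01]), 'joint_vel': array([-7.21086856e-04, -2.43969063e-03,  3.56184859e-03, -9.76536794e-04,
        4.74121827e-04, -2.19642035e-05]), 'joint_efforts': array([-1.44686273e-03, -3.68612516e+01,  3.47695827e+01,  6.93628684e+00,
       -4.25799852e-03, -1.24812544e-05]), 'ee_pos': array([ 0.20333661, -0.56425552,  0.2495196 ]), 'eef_rot': array([[-3.38931516e-01,  9.40810871e-01, -5.76071489e-04],
       [ 9.40810070e-01,  3.38931983e-01,  1.23457104e-03],
       [ 1.35674691e-03, -1.23538824e-04, -9.99999072e-01]]), 'ft_force': array([ 1.08861679,  0.13109405, -0.3853271 ]), 'moment': array([ 5.61087295e-03, -2.05375283e-05, -3.91777037e-02]), 'opening': 0.08533545944465114} 0.019
```

View pics/top0.png

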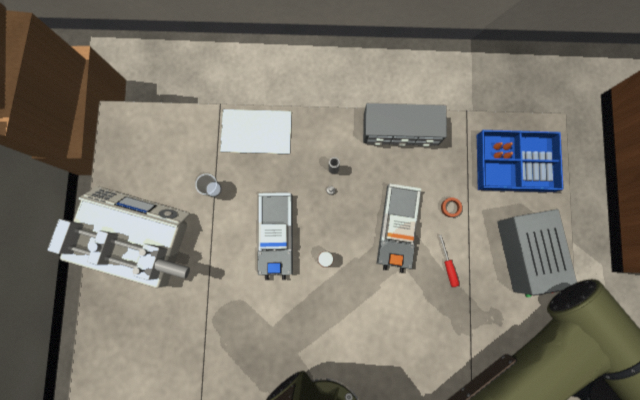

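View pics/scene0.png

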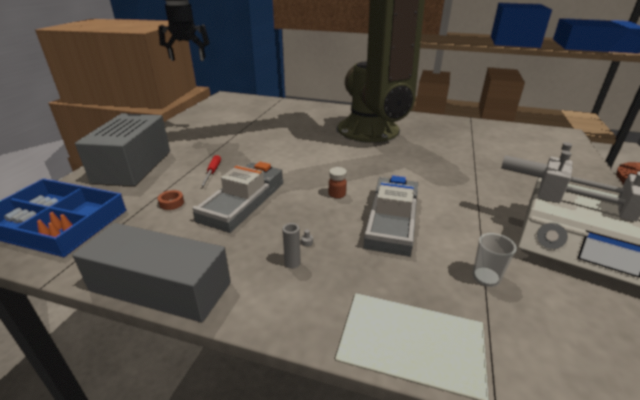

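The top view shows the orange box at about (400,228), with the tab at (397,261), the cover at (403,230) and the ledge towards (405,195). The blue box is at (275,235), the screwdriver at (450,265), and the jar at (326,260). Next I'll measure the tab and the cover top.

```bash
cat > h.py <<'E'
import cv2,numpy as np
def rays(c,uv,fish=False):
    uv=np.atleast_2d(np.asarray(uv,float)); x=(uv[:,0]-c["cx"])/c["fx"]; y=(uv[:,1]-c["cy"])/c["fy"]
    if fish:
        r=np.hypot(x,y)+1e-12; d=np.c_[np.sin(r)*x/r,np.sin(r)*y/r,np.cos(r)]
    else: d=np.c_[x,y,np.ones_like(x)]
    return d@np.asarray(c["attitude"]).T
def onplane(c,uv,z,fish=False):
    d=rays(c,uv,fish); e=np.asarray(c["eye"]); return e+d*((z-e[2])/d[:,2])[:,None]
def comps(c,lo,hi,mn=15):
    hsv=cv2.cvtColor(c["image"],cv2.COLOR_RGB2HSV); m=cv2.inRange(hsv,np.array(lo),np.array(hi))
    n,l,s,ce=cv2.connectedComponentsWithStats(m)
    return l,[(i,s[i],ce[i]) for i in range(1,n) if s[i][4]>=mn]
E
python3 - <<'E'
import pickle
from h import *
for n in("top","scene"):
    c=pickle.load(open(n+"0.pkl","rb"))
    l,cs=comps(c,(5,150,150),(20,255,255),12)
    for i,s,ce in cs:
        print(n,"orange",s,ce.round(1),onplane(c,ce,.058).round(4),"stripe:",onplane(c,ce,.074).round(4))
c=pickle.load(open("top0.pkl","rb"))
l,cs=comps(c,(0,0,200),(180,60,255),30)
for i,s,ce in cs: print("white",s,ce.round(1),onplane(c,ce,.074).round(4))
cv2.imwrite("pics/topz.png",cv2.resize(c["image"][170:290,360:480,::-1],None,fx=5,fy=5,interpolation=cv2.INTER_CUBIC))
E
```

```text
top orange [443 198  18  18  87] [451.3 207. ] [[ 0.6243 -0.3627  0.058 ]] stripe: [[ 0.6219 -0.3578  0.074 ]]
top orange [388 234  26   6  74] [400.8 236.2] [[ 0.5336 -0.2134  0.058 ]] stripe: [[ 0.5324 -0.2105  0.074 ]]
top orange [390 254  13  11 118] [395.9 259.2] [[ 0.4661 -0.1993  0.058 ]] stripe: [[ 0.4658 -0.1966  0.074 ]]
scene orange [256 162  13   6  45] [262.5 164.6] [[ 0.4722 -0.1953  0.058 ]] stripe: [[ 0.5    -0.1812  0.074 ]]
white [ 220  109   71   44 2857] [255.8 130.9] [[0.8356 0.225  0.074 ]]
white [390 185  31   5  52] [406.  186.9] [[ 0.6779 -0.2252  0.074 ]]
white [386 188   5  26  49] [387.9 200.7] [[ 0.6352 -0.1724  0.074 ]]
white [259 193  31   3  46] [276.3 193.7] [[0.6468 0.1552 0.074 ]]
white [388 192  32  44 351] [402.9 222.3] [[ 0.573  -0.2164  0.074 ]]
white [259 197  27  53 489] [270.1 231.7] [[0.5349 0.1684 0.074 ]]
white [288 197   3  28  78] [288.9 211.1] [[0.5966 0.1161 0.074 ]]
white [  61  198  115   89 3551] [120.2 236.4] [[0.509  0.6011 0.074 ]]
white [ 48 220  21  33 353] [ 58.4 236.1] [[0.5049 0.7798 0.074 ]]
white [122 248  33  21 363] [139.4 258.1] [[0.4483 0.5401 0.074 ]]
white [319 252  14  14 149] [325.1 258.7] [[0.4617 0.0066 0.074 ]]
```

View pics/topz.png

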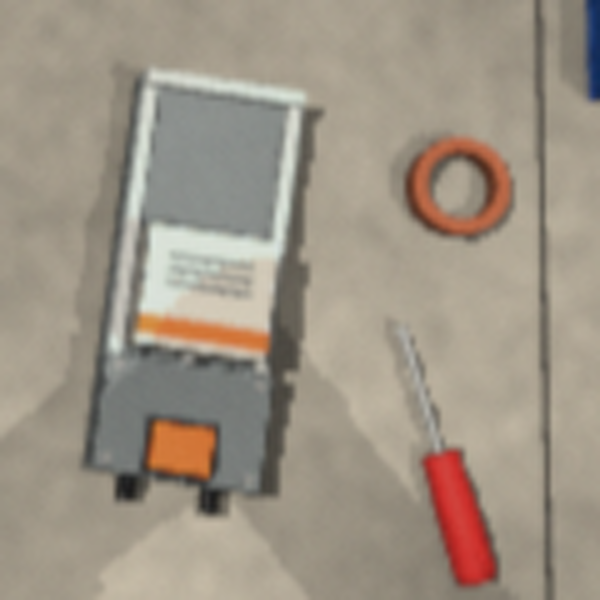

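The cropped view shows the tab at about crop (182,447), the stripe at about (205,335), and the ledge end at about (225,85). Nothing stands near the path. I'll take a closer wrist view with the tool aligned to the box and the gripper closed.

```bash
cat >> h.py <<'E'
def R(yaw):
    y=np.array([np.cos(yaw),np.sin(yaw),0]); z=np.array([0,0,-1.]); return np.c_[np.cross(y,z),y,z]
E
python3 - <<'E'
from station import *
from h import *
import pickle
yaw=np.arctan2(-.0125,.068)
print(yaw)
ctrl.move_pose([.49,-.205,.22],R(yaw))
ctrl.command_gripper(0.0)
c=camera("wrist"); pickle.dump(c,open("wrist1.pkl","wb")); cv2.imwrite("pics/wrist1.png",c["image"][:,:,::-1])
o=monitor.observe(); print(o["clock"],o["ee_pos"],o["opening"],o["ft_force"],c["eye"])
l,cs=comps(c,(5,150,120),(20,255,255),60)
for i,s,ce in cs: print(s,ce.round(1),onplane(c,ce,.058,True).round(4),onplane(c,ce,.074,True).round(4))
E
```

```text
-0.18179398894804158
2.65 [ 0.49000772 -0.20497067  0.21998549] -0.0005837945733784022 [-0.08729064 -0.60911849  0.21207733] [ 0.42309721 -0.19340701  0.34500911]
[ 308  154   39   31 1126] [327.1 169.2] [[ 0.4661 -0.1985  0.058 ]] [[ 0.4637 -0.1983  0.074 ]]
[291 238  79  14 591] [331.3 243.3] [[ 0.54   -0.2079  0.058 ]] [[ 0.5335 -0.2071  0.074 ]]
[220 320  20  13 111] [230.3 326.7] [[ 0.6264 -0.3444  0.058 ]] [[ 0.615 -0.336  0.074]]
```

View pics/wrist1.png

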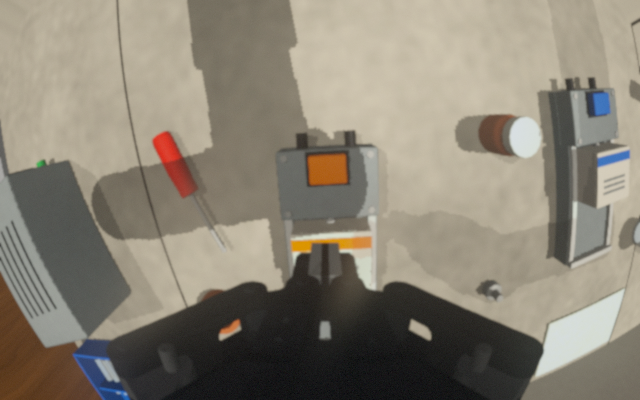

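The wrist view shows the tab at (327,169), the stripe from (291,245) to (370,241), and a clear space over the rear block. The tab position matches the top camera to about 1 mm. Before pressing I'll refine the yaw from the outlines.

```bash
python3 - <<'E'
import pickle
from h import *
c=pickle.load(open("wrist1.pkl","rb"))
l,cs=comps(c,(5,150,120),(20,255,255),300)
for (i,s,ce),z in zip(cs,(.058,.074)):
    m=(l==i); v,u=np.nonzero(m)
    p=onplane(c,np.c_[u,v],z,True)[:,:2]
    r=cv2.minAreaRect((p*1000).astype(np.float32)); print(r)
    # back/upper edge of mask per column
    us=np.unique(u)[2:-2]; 
    for f in(min,max):
        e=onplane(c,np.array([[k,f(v[u==k])] for k in us]),z,True)
        d=cv2.fitLine((e[:,:2]*1000).astype(np.float32),cv2.DIST_HUBER,0,.01,.01).ravel(); print("edge dir yaw",np.arctan2(d[1],d[0])%np.pi-np.pi/2, d[2:])
t=pickle.load(open("top0.pkl","rb"))
l,cs=comps(t,(5,150,150),(20,255,255),30)
for i,s,ce in cs[1:]:
    v,u=np.nonzero(l==i); p=onplane(t,np.c_[u,v],.074 if s[2]>20 else .058)[:,:2]; print("top",cv2.minAreaRect((p*1000).astype(np.float32)))
e=np.array(onplane(t,[[360+225/5,170+85/5]],.042)); print("end stop mid",e)
E
```

```text
((466.2115478515625, -198.58111572265625), (35.47747039794922, 28.279380798339844), 82.53191375732422)
edge dir yaw -0.12560594 [ 452.6856  -196.22507]
edge dir yaw -0.14016557 [ 479.3828  -202.27641]
((534.0668334960938, -208.23043823242188), (74.01667785644531, 11.03585433959961), 83.44939422607422)
edge dir yaw -0.13503051 [ 529.5049  -207.55873]
edge dir yaw -0.14219093 [ 539.3832  -195.89967]
top ((532.701171875, -209.75035095214844), (73.395751953125, 8.394841194152832), 82.83277130126953)
top ((465.9491882324219, -199.40682983398438), (34.952823638916016, 27.894453048706055), 83.49552917480469)
end stop mid [[ 0.68368727 -0.22839232  0.042     ]]
```

The yaw estimates agree at about -0.136 rad, and the tab centre is (0.466,-0.199). Pressing now.

```bash
cat >> h.py <<'E'
YAW=-.136; D=np.array([np.cos(YAW),np.sin(YAW),0]); O=np.array([.4662,-.199,0])+.126*D
def B(x,z,y=0): return O+x*D+y*np.array([-D[1],D[0],0])+np.array([0,0,z])
E
python3 - <<'E'
from station import *
from h import *
import pickle
ctrl.move_pose(B(-.126,.11),R(YAW))
f0=monitor.observe()["ft_force"]
print("hit",ctrl.line_to(B(-.126,.069),.04,threshold=14))
o=monitor.observe(); print(o["ee_pos"],o["ft_force"]-f0)
if o["ee_pos"][2]>.0672:
    print(ctrl.line_to(B(-.126,.067),.02,threshold=14))
    o=monitor.observe(); print(o["ee_pos"],o["ft_force"]-f0)
ctrl.wait(.5)
o=monitor.observe(); print(o["clock"],o["ee_pos"],o["ft_force"]-f0)
c=camera("scene"); pickle.dump(c,open("s2.pkl","wb")); cv2.imwrite("pics/s2.png",cv2.resize(c["image"][120:240,160:320,::-1],None,fx=5,fy=5))
c=camera("top"); pickle.dump(c,open("t2.pkl","wb")); l,cs=comps(c,(5,150,150),(20,255,255),12)
for i,s,ce in cs: print(s,ce,onplane(c,ce,.074))
E
```

```text
hit False
[ 0.46623356 -0.19909434  0.06939875] [-3.105627    0.40913111  3.25840801]
False
[ 0.46652618 -0.19923202  0.0679409 ] [-2.86849883  0.31471745  5.6705965 ]
5.1 [ 0.46653649 -0.19924165  0.06796633] [-3.74037625  1.32616329  5.36052944]
[443 198  18  18  84] [451.35714286 207.22619048] [[ 0.62123298 -0.35787768  0.074     ]]
[389 229  25   6  58] [400.9137931  231.29310345] [[ 0.54662615 -0.21076623  0.074     ]]
```

View pics/s2.png

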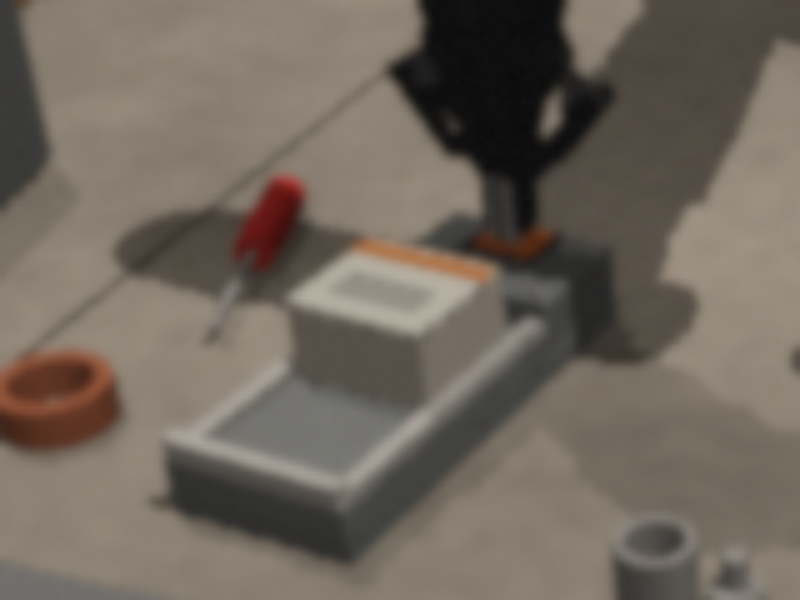

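The cover has popped forward by 14 mm (stripe x 0.532→0.547), and the tab is seen pressed in. Next I'll go behind the cover and push.

```bash
python3 - <<'E'
from station import *
from h import *
import pickle
ctrl.line_to(B(-.126,.095),.1)
ctrl.line_to(B(-.086,.095),.1)
ctrl.line_to(B(-.086,.072),.08)
f0=monitor.observe()["ft_force"]
print("hit",ctrl.line_to(B(-.004,.072),.035,threshold=15))
o=monitor.observe(); print(o["clock"],o["ee_pos"],o["ft_force"]-f0, (o["ee_pos"]-O)@D)
c=camera("top"); l,cs=comps(c,(5,150,150),(20,255,255),12)
for i,s,ce in cs: p=onplane(c,ce,.074); print(s,p,(p-O)@D)
cv2.imwrite("pics/t3.png",cv2.resize(c["image"][170:290,360:480,::-1],None,fx=5,fy=5))
E
```

```text
hit False
9.1167 [ 0.58704037 -0.21554917  0.07200582] [-1.47855532  0.44776523 -0.05654544] -0.004031688462163772
[495 143   6   4  13] [[ 0.81376483 -0.49747815  0.074     ]] [0.25882351]
[505 144   6   3  12] [[ 0.81366984 -0.52687925  0.074     ]] [0.26271564]
[495 153   7   3  13] [[ 0.78524662 -0.49785196  0.074     ]] [0.23061931]
[505 153   7   4  16] [[ 0.78506436 -0.52676052  0.074     ]] [0.23435819]
[390 255  13  10  92] [[ 0.46542929 -0.19727087  0.074     ]] [-0.12699803]
```

View pics/t3.png

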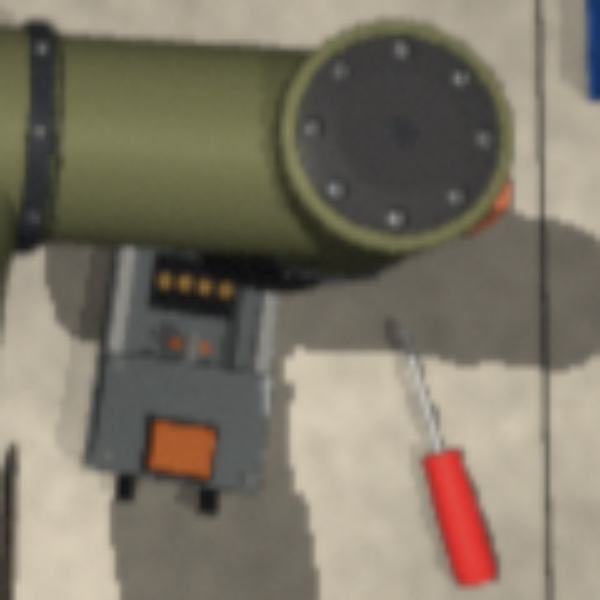

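The terminals are visible and the tab is back out, but the arm hides the cover. I'll retreat and look again.

```bash
python3 - <<'E'
from station import *
from h import *
import pickle
ctrl.line_to(B(-.035,.072),.1)
ctrl.line_to(B(-.035,.2),.2)
ctrl.move_pose([.36,-.18,.30],R(YAW))
ctrl.wait(.3)
c=camera("top"); l,cs=comps(c,(5,150,150),(20,255,255),30)
for i,s,ce in cs: p=onplane(c,ce,.074); print(s,p,(p-O)@D)
cv2.imwrite("pics/t4.png",cv2.resize(c["image"][150:300,220:480,::-1],None,fx=3,fy=3))
w=camera("scene"); cv2.imwrite("pics/s4.png",cv2.resize(w["image"][120:240,160:320,::-1],None,fx=5,fy=5))
l,cs=comps(w,(5,120,120),(20,255,255),20)
for i,s,ce in cs: p=onplane(w,ce,.074); print(s,p,(p-O)@D)
print(monitor.observe()["clock"],monitor.observe()["ft_force"])
E
```

```text
[443 199  18  17  85] [[ 0.62125016 -0.35820928  0.074     ]] [0.04920424]
[391 208  26   6  60] [[ 0.60772658 -0.21900447  0.074     ]] [0.01693199]
[390 254  13  11 119] [[ 0.46554672 -0.1965957   0.074     ]] [-0.12697322]
[154  26  12   5  20] [[-1.31230252 -1.85656868  0.074     ]] [-1.66334521]
[56 28 20  3 30] [[-1.00983587 -2.43569909  0.074     ]] [-1.28515229]
[84 29 19  3 28] [[-1.04396113 -2.21664064  0.074     ]] [-1.34866265]
[104  30  29   3  39] [[-1.0729233  -2.02210508  0.074     ]] [-1.40373274]
[101  88 104  25 345] [[ 0.17069888 -0.72869378  0.074     ]] [-0.34695605]
[255 161  16   8  90] [[ 0.49944644 -0.18105529  0.074     ]] [-0.09549352]
[626 163  14   6  41] [[0.20262804 0.73951941 0.074     ]] [-0.51438374]
[217 180  26   7  47] [[ 0.60958144 -0.215441    0.074     ]] [0.01828658]
[158 191  24  12 100] [[ 0.70283188 -0.31244771  0.074     ]] [0.12382825]
[ 49 213  12  23 169] [[ 0.8600419  -0.46262682  0.074     ]] [0.29994808]
[ 61 215   9  14  70] [[ 0.84566411 -0.451867    0.074     ]] [0.28424422]
[ 38 220  11  14  76] [[ 0.8736855  -0.47610121  0.074     ]] [0.31529258]
11.7083 [-0.45287417  0.54844862  0.0007198 ]
```

View pics/t4.png

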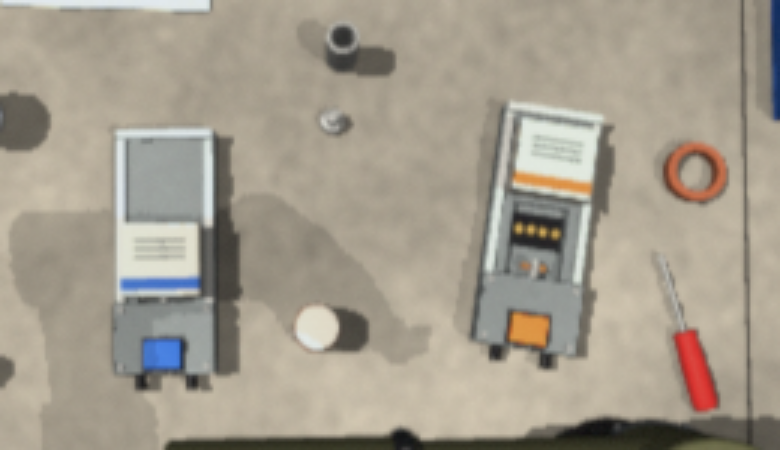

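View pics/s4.png

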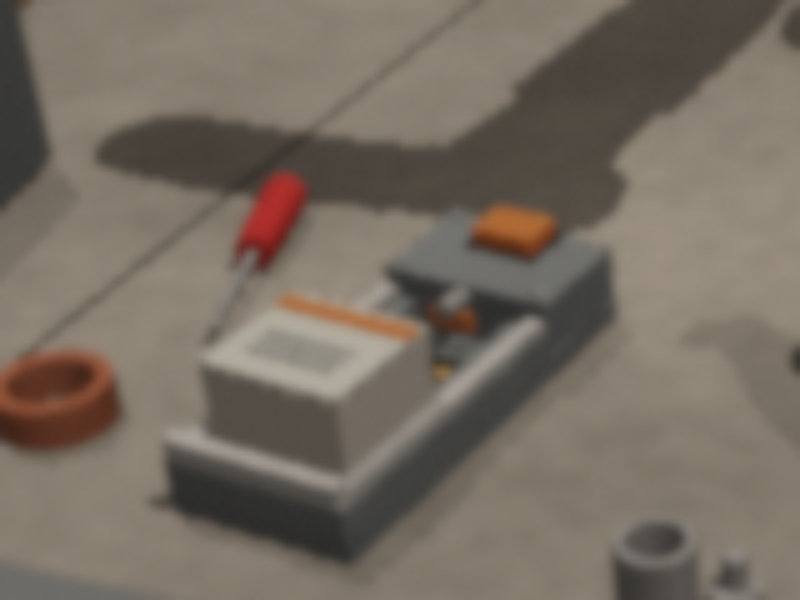

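The cover is flat on the ledge. The stripe has moved 75.8 mm, which puts the cover at about x = 41 mm, against a required 30–58 mm. The tab is out and everything else is unmoved.

```bash
python3 -c "
from station import *
hand_in()"
```

```text
the job is handed in; nothing more can be done
```

The orange box is open and the job is handed in; the hand-in gives no verdict. With the closed fingertips I pressed the orange tab in by about 9 mm and the cover popped forward 14 mm. I then pushed the cover along its rails onto the parking ledge and pulled the arm clear, using about 12 s of the 32 s allowed.

**Cover:** the top camera showed its stripe had moved 75.8 mm, which puts the cover at about x = 41 mm in the box frame (30 to 58 mm required). The fingertip position when pushing stopped gave about 42 mm. In the pictures the cover sits flat in its rails with the terminals uncovered.

**Rest of the scene:** by eye, the orange tab is back out, and the blue box and the bystanders in the final pictures are where they started. I did not measure them, and the beaker was outside those pictures, though the arm never went near it.

**Robot:** the force reading was under 1 N after the retreat, so nothing was being touched.

No check failed. The largest disagreement was a few mm between the scene and top cameras: the tab was up to 6 mm off in the first views, and the stripe about 4 mm at the end. In both, the scene camera's colour blob was only partly visible or at a slant, so I relied on the top and wrist cameras, which agreed on the tab to about 1 mm.

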